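# Swap the odd waveguide section in a calibration kit and lock the kit down

### The job

One of the four brass waveguide sections in the wooden kit case is shorter than the other three: first put it in the empty place of the stock rack, then take from the stock rack the one section that matches the three good ones (same length, square flanges) and lay it in the place this left free in the case, setting both down in their places without dropping them. Then squeeze the release button in the grip of the case's hold-down bar and, keeping it squeezed, swing the bar fully down over the kit and let go; leave every other section and thing where it is.

Things in the scene. Friction and masses are not known exactly. Their poses are not given: they have to be found in the camera images.
- case: open wooden kit case 114 (x) x 224 (y); origin under its centre on the table, x away from the robot. Places at x 0, y -78, -26, 26, 78 for sections lying along x: their flanges stand on ledges 16 above the table, 3.5 play each side in y between 12 wide blocks 32 high; end walls at x +-49, 36 high. For |x| below 24 no blocks or side walls, floor at z 8: room for fingers. Bracket at the back (x 57 to 93) 128 high
- stock: grey plastic stock rack with four like places: all sizes and its frame as the case's, but no bracket or bar; three places hold sections, one is empty
- card: small paper card 44 x 26 flat on the floor of the stock rack's empty place; thin, cannot be felt; origin under its centre at z = 8 above the table
- wrong: the odd one of the four in the case: brass waveguide section lying level: tube 10 wide, 17.8 tall along its x, a 6 thick flange 33 square at each end, 66 over all; origin under its centre at the flanges' foot, tube axis 16.5 above; about 100 g; its ends are alike; take it by the tube between the flanges
- right: the one section in the stock like the kit's good ones: brass waveguide section lying level: tube 10 wide, 17.8 tall along its x, a 6 thick flange 33 square at each end, 90 over all; origin under its centre at the flanges' foot, tube axis 16.5 above; about 130 g; its ends are alike; take it by the tube between the flanges
- good1: kit section that stays: brass waveguide section lying level: tube 10 wide, 17.8 tall along its x, a 6 thick flange 33 square at each end, 90 over all; origin under its centre at the flanges' foot, tube axis 16.5 above; about 130 g; its ends are alike; take it by the tube between the flanges
- good2: kit section that stays, like good1
- good3: kit section that stays, like good1
- round: stock section of another make, stays: brass waveguide section lying level: tube 10 wide, 17.8 tall along its x, a 6 thick flange 33 in diameter, round at each end, 90 over all; origin under its centre at the flanges' foot, tube axis 16.5 above; about 130 g; its ends are alike; take it by the tube between the flanges
- short: stock section that stays: brass waveguide section lying level: tube 10 wide, 17.8 tall along its x, a 6 thick flange 33 square at each end, 66 over all; origin under its centre at the flanges' foot, tube axis 16.5 above; about 100 g; its ends are alike; take it by the tube between the flanges
- bar (a joint): angle of the steel hold-down bar at the back of the case: 0 = down level over the kit, 1.8 to 1.9 = up, leaning slightly back, as at the start. Turns about the case's y direction at bar_hinge; comes down towards the robot. A 190 long cross piece, 80 from the hinge, ends 2 above the tubes. Locked when up by a pin that the release draws back; moves with 1 to 2 N at the grip and sinks if let go
- release (a joint): travel of the release button, m: 0 = out, 0.005 = pressed; spring 2 to 6 N; the bar swings only with it in past 0.004. Button 26 x 11 on the side of the grip that faces the case's +y, 6 proud, pressed towards -y: pinching the grip across its width (along the case's y) presses it
- bar_grip (a point): middle of the bar's grip (black, 45 long along the bar, 20 wide along the case's y plus 6 for the button, 16 thick), 158 from the hinge and 15 from the bar's end; at bar angle a it is 158*cos a on the robot's side of the hinge and 158*sin a above it
- bar_hinge (a point): the hinge of the bar: at x = 80, y = 0, z = 58 in the case's frame
- adapter: bystander: steel turned coaxial adapter 22 diameter, 36 tall, standing between case and stock rack
- screwdriver: bystander: screwdriver 170 long, lying
- wrench: bystander: wrench 150 long, lying
- bend: bystander: brass L-shaped waveguide bend, 63 x 53, lying
- jar: bystander: clear jar 52 diameter, 60 tall
- load: bystander: grey waveguide load 103 long with a square flange, lying
There are look-alikes about, which are no part of the job. What is shaped like the wrong but turquoise is not meant. What is shaped like the right but orange is not meant.

How it is judged:
On the way, in this order (a step that is already met when the one before it is completed fails the run):
1. the short section from the kit lies released in the empty place of the stock rack, the matching section still in the rack (x of wrong in the frame of stock between -0.02 and 0.02 m and (y of wrong in the frame of stock between -0.085 and -0.071 m or y of wrong in the frame of stock between -0.033 and -0.019 m or y of wrong in the frame of stock between 0.019 and 0.033 m or y of wrong in the frame of stock between 0.071 and 0.085 m) and z of wrong in the frame of stock between 0.012 and 0.02 m and angle between the x axis of wrong and the x axis of stock, either way round below 0.2 rad and angle between wrong's own z axis and vertical below 0.12 rad and linear speed of wrong below 0.02 m/s and contact force between wrong and the fingers below 0.1 N and distance of right from where it was at the start of the episode below 0.02 m), for 0.2 s.
2. the matching section lies released in the free place of the kit case, the bar still up (x of right in the frame of case between -0.008 and 0.008 m and (y of right in the frame of case between -0.085 and -0.071 m or y of right in the frame of case between -0.033 and -0.019 m or y of right in the frame of case between 0.019 and 0.033 m or y of right in the frame of case between 0.071 and 0.085 m) and z of right in the frame of case between 0.012 and 0.02 m and angle between the x axis of right and the x axis of case, either way round below 0.2 rad and angle between right's own z axis and vertical below 0.12 rad and linear speed of right below 0.02 m/s and contact force between right and the fingers below 0.1 N and value of joint bar above 1.3 rad), for 0.2 s.
3. the bar is half way down with its release squeezed (value of joint release above 0.0035 m and value of joint bar between 0.45 and 1.25 rad), for 0.05 s.
4. the bar is fully down (value of joint bar below 0.06 rad), for 0.2 s.
At the end, for the whole second after the job is handed in: short section level in the stock rack, matching one level in the case (height within 4 mm, across 7, along 8, short one 20; 0.2 rad), both at rest; bar within 0.06 rad of down, release out; all other sections within 20 mm of their start (x of wrong in the frame of stock between -0.02 and 0.02 m and (y of wrong in the frame of stock between -0.085 and -0.071 m or y of wrong in the frame of stock between -0.033 and -0.019 m or y of wrong in the frame of stock between 0.019 and 0.033 m or y of wrong in the frame of stock between 0.071 and 0.085 m) and z of wrong in the frame of stock between 0.012 and 0.02 m and angle between the x axis of wrong and the x axis of stock, either way round below 0.2 rad and angle between each of wrong, right's own z axis and vertical below 0.12 rad and x of right in the frame of case between -0.008 and 0.008 m and (y of right in the frame of case between -0.085 and -0.071 m or y of right in the frame of case between -0.033 and -0.019 m or y of right in the frame of case between 0.019 and 0.033 m or y of right in the frame of case between 0.071 and 0.085 m) and z of right in the frame of case between 0.012 and 0.02 m and angle between the x axis of right and the x axis of case, either way round below 0.2 rad and linear speed of each of wrong, right below 0.02 m/s and contact force between each of wrong, right and the fingers below 0.1 N and value of joint bar below 0.06 rad and value of joint release below 0.0015 m and velocity of joint bar between -0.05 and 0.05 rad/s and distance of each of good1, good2, good3, round, short from where it was at the start of the episode below 0.02 m); the robot touches nothing.
It fails at once if a section is dropped (falls free faster than 0.7 m/s, more than about 25 mm) ((linear speed of wrong above 0.7 m/s and contact force between wrong and the fingers below 0.05 N) or (linear speed of right above 0.7 m/s and contact force between right and the fingers below 0.05 N)).
It fails at once if a section that should stay is moved by more than 25 mm (distance of any of good1, good2, good3, round, short from where it was at the start of the episode above 0.025 m).
It fails at once if a bystander is moved by more than 40 mm (distance of any of adapter, screwdriver, wrench, bend, jar, load from where it was at the start of the episode above 0.04 m).
It also fails if it takes over 72 s, if anything falls off the work surface, if the arm or the gripper's body presses on something with over 40 N, if the wrist force passes 120 N, or if a joint passes its speed limit or range.

### The arm

A 7-joint arm with a two-finger parallel gripper is mounted at the origin on the work surface. World frame = base frame: x ahead of the robot, y to its left, z up, the work surface at z = 0. Lengths are in m, angles in rad, forces in N, time in s.
With the tool pointing down it reaches from about 0.35 to 0.9 m from the base axis. Payload 8.1 kg.
Tool frame: the origin (TCP) lies at the very end of the fingers, on their centre line; the grasp point (between the pads) lies 19 mm behind it (grasp_offset is the distance from the TCP to the grasp point, in m); z points along the fingers, y is the line along which they close (so a half turn about z gives the same grasp; the last joint's range is limited). The gripper opens to 92 mm and grips with 3 to 60 N. Pads are 19 mm wide; open, the fingers measure 130 mm over their backs; the gripper's body (75 mm by 190 mm) begins 47 mm behind the grasp point.
Start: joints at [-1.217, 0.434, 0.025, 1.573, -0.012, 1.134, -0.075], TCP at [0.276, 0.561, 0.227] pointing down, gripper open.
Joint ranges: [-2.62, 2.62], [-0.44, 2.09], [-1.27, 1.32], [0.08, 2.57], [-1.32, 4.46], [0.12, 2], [-2.74, 2.74]. Speed limits (rad/s): [2.22, 2.22, 3.01, 3.01, 3.14, 3.14, 3.14].

### API

Orientations are given as a rotation vector (axis times angle).
In Python, from cell import observe, get_image, camera_params, sign_off, silhouettes, grasp_offset gives the robot as it stands. The module is installed in compiled form; this text tells all that it offers.
- The arm moves only by the tool jog_arm, never from a script. Its argument "motion" is a list that holds one entry, the list of rows, each a list of 7 numbers: the shift along the tool's x, y, z in m, then the turn, a rotation vector about the tool's x, y, z in rad, then the closure, from -1 (fully open) to 1 (shut), so that 0 is half open. In form: [[[dx, dy, dz, wx, wy, wz, hand], ...]]. A call has 1 to 10 rows; each row is the pose to reach, as a shift and turn from the pose commanded when the call began, along the tool's axes at that moment; what a row does not reach only later rows make up. A row lasts 1/12 s, in which the tool goes at most 41.7 mm and 7.16 degrees, less where a joint would pass 70% of its speed; a pose out of reach is approached as far as the arm can. A call with a gripper value outside its range is refused whole. The fingers move at their own pace and stop on an object; "force" is the grip in N (left out, the last holds). Time passes only in rows, so rows that repeat a pose let the fingers close. It gives the time, the measured TCP pose, the force, the opening and the grip force at its end, in the units of the state.
- observe(): the state, without advancing time (a new reading comes with each control period).
- get_image(name): name is "scene" or "top" or "wrist"; returns the picture (480x640x3 uint8, red, green, blue); there is no depth.
- camera_params(name): a dict with "vertical_fov" (degrees; the focal length in pixels is half the picture's height over the tangent of half this angle, whatever the lens; pixels are square), "cx", "cy" (the principal point, pixels), "T" (4x4, takes a point from camera to world coordinates). Camera axes: x right, y down, z forward; pixel columns grow to the right and rows downward; lengths in m; the calibration is good to about 2 mm. A picture is of the moment at which its call begins: read the wrist's pose just before it. camera_params takes no time and is no camera call; for the wrist camera it gives the pose at the moment of the call.
- sign_off(): hands the job in; it is judged then, once.
Trained networks look in the newest picture that a camera, given by its name, has taken for a name from the list of things; names that differ only in an ending like _2 or _b are one class to them, and where a whole thing is asked for, a point or a joint stands for the part that bears it (a point fixed in the world has none). Each returns a list of dicts, best first, with "p" (0 to 1); they miss things now and then, are a little off and sometimes report something else, mostly with a low value. They report only what shows in the picture. A call takes as long as a camera call. They do not tell look-alikes from the thing itself.
- silhouettes(query, camera): "mask" (480x640 bool, what is visible of it) and "pixel" ([column, row] in pixels, amid what is visible of it).
The state is a dict: "clock": time; "joints": joint angles; "dq": joint speeds; "joint_efforts": joint torques, N m; "position": TCP position; "ee_rot": TCP orientation; "force": force on the tool from outside, world axes, zero at the start; "ft_torque": the same for the moment, N m; "width": opening from 0.0 (shut) to 1.0 (fully open); "gripper_force": force on a finger pad.
Only numpy, scipy, OpenCV 4.12 (cv2) and the standard library are available. Lean on these libraries where they do the work, as an engineer would, in place of code of your own. Each camera call takes 0.05 s, during which the arm holds its last target. There are 200 camera calls.

## Working session

There is one attempt and no reset: what is moved stays moved. The work goes in short steps, Python scripts to look and compute and a tool call to move; the robot and the scene stay as the last step left them, time stands still between calls to the robot, and variables do not carry over. Pictures are saved under pics/ and viewed, at most 10 in all, crops included, and the job is handed in when it is done.

Besides the shell and the picture viewer there is one more tool, called after "Emit:" as a command line: name --argument value ..., lists and objects as JSON in quotes. jog_arm: Moves the arm, as the interface text tells. Its arguments: {"type":"object","properties":{"motion":{"type":"array"},"force":{"type":"number"}},"required":["motion"]}

```bash
mkdir -p pics; cat > h.py <<'E'
import numpy as np, cv2
from cell import *
def ray(cam,px,P=None):
    P=P or camera_params(cam);T=np.array(P["T"]);f=240/np.tan(np.radians(P["vertical_fov"])/2)
    d=T[:3,:3]@np.array([(px[0]-P["cx"])/f,(px[1]-P["cy"])/f,1]);return T[:3,3],d
def atz(cam,px,z,P=None):
    o,d=ray(cam,px,P);return o+d*(z-o[2])/d[2]
def proj(cam,p,P=None):
    P=P or camera_params(cam);T=np.array(P["T"]);f=240/np.tan(np.radians(P["vertical_fov"])/2)
    q=T[:3,:3].T@(np.array(p)-T[:3,3]);return np.array([P["cx"]+f*q[0]/q[2],P["cy"]+f*q[1]/q[2]])
def save(n,im): cv2.imwrite("pics/"+n,im[:,:,::-1])
E
python3 - <<'E'
from h import *
s=observe();print(s)
for c in["scene","top"]:
    im=get_image(c);save(c+"0.png",im);P=camera_params(c);print(c,P["vertical_fov"],P["cx"],P["cy"],np.round(P["T"],3).tolist())
for q in["case","stock","card","wrong","right","round","bar","bar_grip","release","adapter"]:
    print(q,[(round(d["p"],2),np.round(d["pixel"]).tolist(),int(d["mask"].sum())) for d in silhouettes(q,"top")])
E
```

```text
{'clock': 0.0, 'joints': array([-1.21659866,  0.43520341,  0.02495641,  1.57410405, -0.01159173,
        1.13401082, -0.07509575]), 'dq': array([-8.91616890e-05, -1.38539704e-03, -1.92727448e-04,  3.18610399e-04,
        4.99762084e-05,  9.05827716e-04,  8.12799417e-04]), 'joint_efforts': array([-4.06619874e-04, -6.67862964e+01,  9.84743088e-01, -3.14464974e+01,
       -6.06424268e-02,  4.27501439e-02,  1.75663872e-04]), 'position': array([0.27548897, 0.56042841, 0.22595426]), 'ee_rot': array([-7.11336613e-01, -3.05977724e+00,  2.45954209e-03]), 'force': array([ 0.06920909,  0.74557769, -0.45916684]), 'ft_torque': array([0.02613416, 0.02292191, 0.02538053]), 'gripper_force': 0.0, 'width': 1.0022998439950395}
scene 50.58454419689336 318.41759657171826 235.1567255896791 [[-0.278, 0.729, -0.625, 1.179], [0.96, 0.224, -0.166, 0.159], [0.019, -0.646, -0.763, 0.866], [0.0, 0.0, 0.0, 1.0]]
top 49.97467408643036 317.99023090080897 236.35396876617986 [[-0.0, -0.977, 0.214, 0.26], [-1.0, 0.001, 0.002, -0.009], [-0.002, -0.214, -0.977, 1.375], [0.0, 0.0, 0.0, 1.0]]
case [(0.93, [246.0, 250.0], 3944)]
stock [(0.79, [399.0, 240.0], 2886)]
card [(0.5, [390.0, 243.0], 144)]
wrong [(0.7, [326.0, 210.0], 196), (0.6, [287.0, 208.0], 198), (0.43, [273.0, 257.0], 167)]
right [(0.51, [429.0, 244.0], 251), (0.49, [415.0, 305.0], 224)]
round [(0.59, [409.0, 241.0], 261)]
bar [(0.78, [234.0, 213.0], 798)]
bar_grip [(0.62, [234.0, 214.0], 877)]
release [(0.7, [469.0, 264.0], 412)]
adapter []
```

View pics/top0.png

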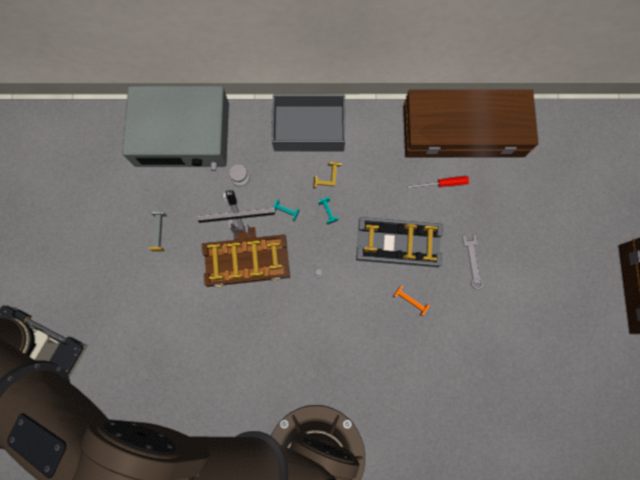

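View pics/scene0.png

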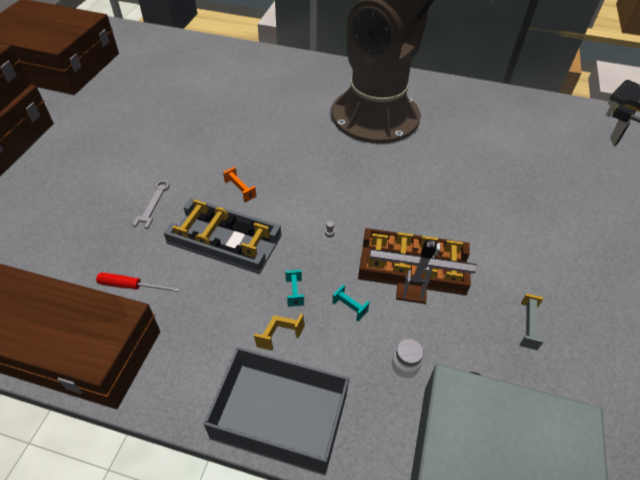

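The top view shows the case at (246,262) with its short section at about (275,255), and the rack at (399,243) with its card (empty place) at (390,243). The turquoise and orange pieces outside are look-alikes. In the rack, (371,238) looks short, and (410,241) and (430,243) are round versus square, still to be confirmed.

```bash
python3 - <<'E'
from h import *
im=cv2.imread("pics/top0.png");hsv=cv2.cvtColor(im,cv2.COLOR_BGR2HSV)
m=cv2.inRange(hsv,(18,110,70),(35,255,255));m[:200]=0;m[290:]=0
n,l,st,c=cv2.connectedComponentsWithStats(m)
for i in range(1,n):
    if st[i,4]<40: continue
    r=cv2.minAreaRect(np.argwhere(l==i)[:,::-1].astype(np.float32))
    print(st[i].tolist(),np.round(r[0],1),np.round(r[1],1),round(r[2],1),np.round(atz("top",r[0],.04),3))
a=cv2.resize(im[200:300,195:455],None,fx=3,fy=3,interpolation=cv2.INTER_CUBIC);cv2.imwrite("pics/c1.png",a)
E
```

```text
[364, 224, 15, 28, 195] [371.  237.6] [13.1 27.2] 2.6 [ 0.55  -0.147  0.04 ]
[403, 224, 14, 36, 233] [409.5 241.4] [12.1 35. ] 1.8 [ 0.539 -0.249  0.04 ]
[423, 226, 15, 35, 246] [430. 243.] [13.1 34.4] 1.8 [ 0.535 -0.303  0.04 ]
[247, 240, 16, 37, 259] [254.5 258. ] [36.1 13.1] 86.3 [0.495 0.161 0.04 ]
[227, 242, 16, 37, 265] [234.5 260. ] [36.  13.1] 86.4 [0.49  0.213 0.04 ]
[267, 242, 15, 27, 190] [274.  255.3] [26.  12.2] 84.8 [0.502 0.11  0.04 ]
[207, 244, 17, 36, 265] [215.  261.3] [35.4 14. ] 86.3 [0.486 0.264 0.04 ]
[149, 247, 15, 4, 49] [156.  248.5] [14.  3.] -0.0 [0.521 0.422 0.04 ]
```

View pics/c1.png

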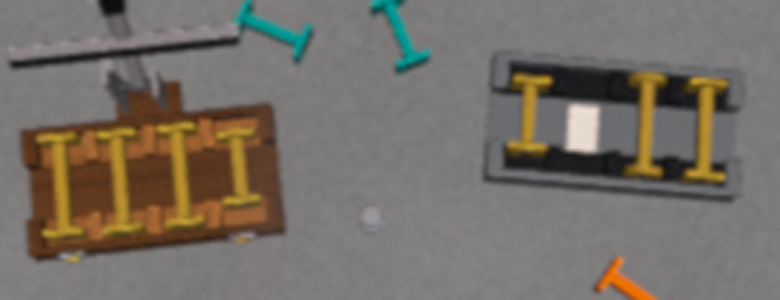

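```bash
cat >> h.py <<'E'
from scipy.spatial.transform import Rotation as Ro
def to(p,yaw):
    "tool down, tool y along world y rotated by yaw (either way round)"
    s=observe();R=Ro.from_rotvec(s["ee_rot"]);best=None
    for k in(0,np.pi):
        G=Ro.from_euler("z",yaw+k)*Ro.from_matrix(np.diag([1.,-1,-1]))
        w=(R.inv()*G).as_rotvec()
        if best is None or np.linalg.norm(w)<np.linalg.norm(best): best=w
    print("t",round(s["clock"],2),"pos",np.round(s["position"],4),"w",round(s["width"],3),"->",np.round(R.inv().apply(np.array(p)-s["position"]),4).tolist(),np.round(best,4).tolist())
E
python3 - <<'E'
from h import *
s=observe();P=camera_params("wrist");T=np.array(P["T"]);R=Ro.from_rotvec(s["ee_rot"]).as_matrix()
print(P["vertical_fov"],np.round(R.T@T[:3,:3],3).tolist(),np.round(R.T@(T[:3,3]-s["position"]),3),np.round(R,3).tolist())
to([.44,.19,.32],.09)
E
```

```text
61.12681922697921 [[-0.0, -0.956, -0.293], [1.0, -0.0, 0.0], [-0.0, -0.293, 0.956]] [ 0.079 -0.001 -0.159] [[-0.897, 0.441, 0.0], [0.441, 0.897, 0.0], [-0.0, 0.0, -1.0]]
t 0.6 pos [0.2757 0.5609 0.2267] w 1.001 -> [-0.3111, -0.2604, -0.0933] [0.0, 0.0, -0.5468]
```

Emit:
jog_arm --motion '[[[-0.15, -0.13, -0.045, 0, 0, -0.27, 0.35], [-0.311, -0.26, -0.045, 0, 0, -0.547, 0.35], [-0.311, -0.26, -0.045, 0, 0, -0.547, 0.35], [-0.311, -0.26, -0.045, 0, 0, -0.547, 0.35], [-0.311, -0.26, -0.045, 0, 0, -0.547, 0.35], [-0.311, -0.26, -0.045, 0, 0, -0.547, 0.35], [-0.311, -0.26, -0.045, 0, 0, -0.547, 0.35], [-0.311, -0.26, -0.045, 0, 0, -0.547, 0.35], [-0.311, -0.26, -0.045, 0, 0, -0.547, 0.35], [-0.311, -0.26, -0.045, 0, 0, -0.547, 0.35]]]'

```text
clock: 1.43
position: [0.4411, 0.1872, 0.2724]
ee_rot: [-0.138, 3.137, 0.0]
force: [0.6, 0.2, 0.0]
width: 0.348
gripper_force: 0.0
```

Emit:
jog_arm --motion '[[[0, 0, 0, 0, 0, 0, 0.35], [0, 0, 0, 0, 0, 0, 0.35], [0, 0, 0, 0, 0, 0, 0.35]]]'

```text
clock: 1.68
position: [0.4398, 0.1911, 0.2718]
ee_rot: [-0.142, 3.138, 0.001]
force: [-0.5, 0.9, -0.9]
width: 0.326
gripper_force: 0.0
```

```bash
cat >> h.py <<'E'
def gold(cam,im,P,z=.049):
    hsv=cv2.cvtColor(im,cv2.COLOR_RGB2HSV)
    m=cv2.inRange(hsv,(18,110,60),(35,255,255))
    n,l,st,c=cv2.connectedComponentsWithStats(m)
    for i in range(1,n):
        if st[i,4]<300: continue
        r=cv2.minAreaRect(np.argwhere(l==i)[:,::-1].astype(np.float32))
        b=np.array([atz(cam,p,z,P)[:2] for p in cv2.boxPoints(r)])
        print(st[i].tolist(),np.round(r[0]),np.round(r[1]),round(r[2],1),np.round(b.mean(0),3))
E
python3 - <<'E'
from h import *
print(observe()["position"],observe()["clock"])
P=camera_params("wrist");im=get_image("wrist");save("w1.png",im);gold("wrist",im,P)
to([.49,-.225,.27],-.09)
E
```

```text
[0.43982281 0.19107199 0.27181419] 1.6833
[258, 197, 39, 93, 1534] [277. 243.] [93. 35.] 87.7 [0.493 0.159]
[313, 196, 36, 93, 1641] [330. 242.] [92. 34.] 89.3 [0.487 0.211]
[362, 197, 40, 93, 1651] [381. 243.] [37. 92.] 1.5 [0.483 0.262]
[206, 210, 43, 72, 1531] [227. 246.] [71. 39.] 85.6 [0.499 0.11 ]
[500, 276, 43, 17, 467] [521. 284.] [43. 15.] 3.0 [0.512 0.41 ]
[229, 320, 16, 72, 665] [236. 355.] [15. 71.] 1.4 [0.624 0.123]
[384, 320, 16, 72, 680] [392. 355.] [71. 15.] 88.7 [0.609 0.291]
[133, 405, 417, 19, 5743] [341. 414.] [ 18. 416.] 90.0 [0.689 0.244]
t 1.73 pos [0.4395 0.1917 0.2717] w 0.325 -> [-0.0121, -0.4195, 0.0014] [0.0005, -0.0003, 0.1818]
```

View pics/w1.png

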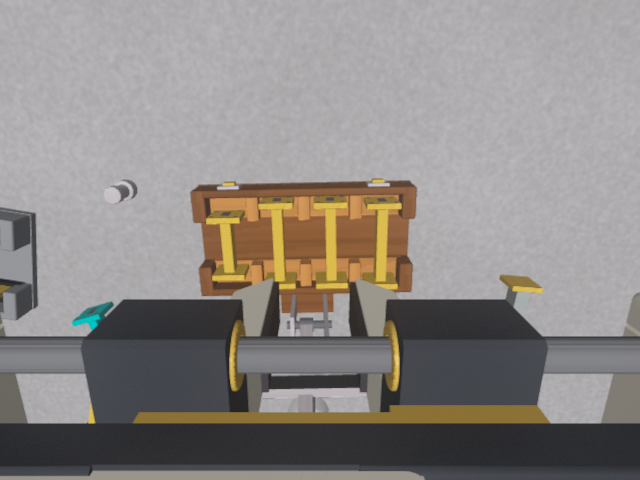

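The wrist view shows the four kit sections at (227,246), (277,243), (330,242) and (381,243). The leftmost at (227,246) is clearly the short one (72 px against 93 px), in the case's y=-78 place. Next I look at the rack.

Emit:
jog_arm --motion '[[[-0.012, -0.42, 0, 0, 0, 0.182, 0.35], [-0.012, -0.42, 0, 0, 0, 0.182, 0.35], [-0.012, -0.42, 0, 0, 0, 0.182, 0.35], [-0.012, -0.42, 0, 0, 0, 0.182, 0.35], [-0.012, -0.42, 0, 0, 0, 0.182, 0.35], [-0.012, -0.42, 0, 0, 0, 0.182, 0.35], [-0.012, -0.42, 0, 0, 0, 0.182, 0.35], [-0.012, -0.42, 0, 0, 0, 0.182, 0.35], [-0.012, -0.42, 0, 0, 0, 0.182, 0.35], [-0.012, -0.42, 0, 0, 0, 0.182, 0.35]]]'

```text
clock: 2.57
position: [0.4902, -0.2233, 0.2716]
ee_rot: [0.139, 3.138, 0.001]
force: [0.8, 0.2, -0.6]
width: 0.327
gripper_force: 0.0
```

Emit:
jog_arm --motion '[[[0, 0, 0, 0, 0, 0, 0.35], [0, 0, 0, 0, 0, 0, 0.35], [0, 0, 0, 0, 0, 0, 0.35], [0, 0, 0, 0, 0, 0, 0.35]]]'

```text
clock: 2.9
position: [0.49, -0.2209, 0.2714]
ee_rot: [-0.139, -3.138, -0.002]
force: [-0.9, 0.8, 0.3]
width: 0.329
gripper_force: 0.0
```

```bash
python3 - <<'E'
from h import *
print(observe()["position"],observe()["clock"])
P=camera_params("wrist");im=get_image("wrist");save("w2.png",im);gold("wrist",im,P)
cv2.imwrite("pics/w2c.png",cv2.resize(im[120:320,130:480,::-1],None,fx=2.2,fy=2.2,interpolation=cv2.INTER_CUBIC))
for q in["right","round","wrong","card","stock"]:
    for d in silhouettes(q,"wrist"): print(q,round(d["p"],2),np.round(d["pixel"]),np.round(atz("wrist",d["pixel"],.008 if q=="card" else .04,P),3))
E
```

```text
[ 0.49004314 -0.22088976  0.27138422] 2.9
[233, 58, 89, 67, 1019] [273.  88.] [91. 35.] 28.3 [ 0.391 -0.248]
[217, 198, 42, 92, 1673] [238. 243.] [92. 38.] 86.9 [ 0.533 -0.301]
[272, 198, 34, 92, 1436] [289. 244.] [91. 32.] 89.3 [ 0.538 -0.251]
[372, 209, 40, 71, 1439] [391. 244.] [37. 71.] 2.1 [ 0.546 -0.149]
[229, 320, 16, 72, 663] [236. 355.] [15. 71.] 1.4 [ 0.659 -0.32 ]
[384, 320, 16, 72, 675] [392. 355.] [71. 15.] 88.7 [ 0.674 -0.153]
[133, 405, 417, 19, 5636] [341. 414.] [416.  18.] -0.0 [ 0.744 -0.213]
right 0.62 [238. 241.] [ 0.532 -0.302  0.04 ]
right 0.58 [264.  79.] [ 0.382 -0.257  0.04 ]
right 0.18 [634. 186.] [0.51  0.089 0.04 ]
round 0.72 [291. 242.] [ 0.537 -0.249  0.04 ]
wrong 0.94 [484. 277.] [ 0.593 -0.053  0.04 ]
wrong 0.72 [590. 288.] [0.616 0.059 0.04 ]
wrong 0.52 [635. 190.] [0.514 0.09  0.04 ]
card 0.71 [289. 245.] [ 0.551 -0.253  0.008]
card 0.65 [338. 234.] [ 0.544 -0.199  0.008]
stock 0.7 [319. 233.] [ 0.53 -0.22  0.04]
```

View pics/w2c.png

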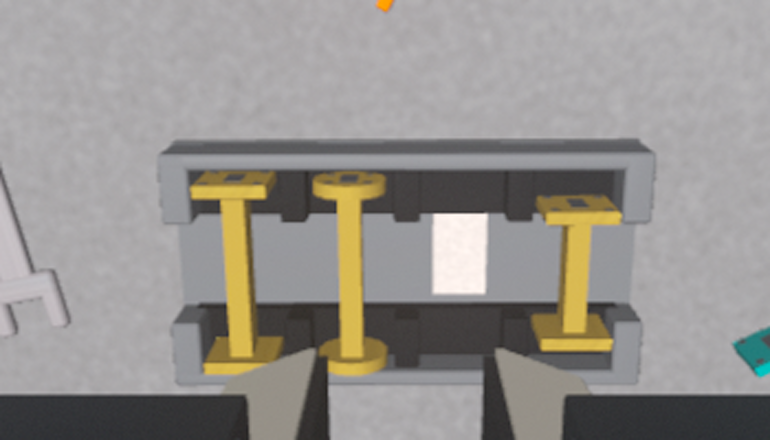

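The crop confirms the rack contents. The leftmost section (w2 pixel 238,243) is long with square flanges, so that is "right". (289,244) has round flanges, (391,244) is the short square one, and the white card at about (338,234) marks the empty place (stock y=+26).

```bash
cat > pose.py <<'E'
from h import *
import sys
def Pw(pos,rv):  # wrist cam at a tool pose
    P=dict(camera_params("wrist"));T=np.array(P["T"]);s=observe()
    A=np.eye(4);A[:3,:3]=Ro.from_rotvec(s["ee_rot"]).as_matrix();A[:3,3]=s["position"]
    B=np.eye(4);B[:3,:3]=Ro.from_rotvec(rv).as_matrix();B[:3,3]=pos
    P["T"]=B@np.linalg.inv(A)@T;return P
E
python3 - <<'E'
from pose import *
# sub-pixel-ish wall edges: print brightness/hue profiles reduced to edge positions
im2=cv2.imread("pics/w2.png");im1=cv2.imread("pics/w1.png")
P2=camera_params("wrist");P1=Pw([.4396,.1914,.2718],[-.142,3.138,.001])
C=lambda x,y:(130+x/2.2,120+y/2.2)
for n,P,L in(("stock",P2,[C(160,153),C(654,153),C(636,384),C(176,384)]),("case",P1,[(194,190),(414,184),(410,292),(202,296)])):
    w=np.array([atz("wrist",p,.036,P)[:2] for p in L]);print(n,np.round(w,4).tolist(),"c",np.round(w.mean(0),4))
    print(" yaw front/back",[round(float(np.arctan2(-(b-a)[0],(b-a)[1])),3) for a,b in((w[0],w[1]),(w[3],w[2]))],"sizes",np.round([np.linalg.norm(w[1]-w[0]),np.linalg.norm(w[2]-w[3]),np.linalg.norm(w[0]-w[3]),np.linalg.norm(w[1]-w[2])],4))
cv2.imwrite("pics/w1c.png",cv2.resize(im1[170:320,170:440],None,fx=2.9,fy=2.9,interpolation=cv2.INTER_CUBIC))
E
```

```text
stock [[0.4767, -0.3316], [0.4967, -0.1118], [0.6096, -0.1215], [0.5894, -0.3432]] c [ 0.5431 -0.227 ]
 yaw front/back [-0.091, -0.091] sizes [0.2208 0.2226 0.1132 0.1133]
case [[0.4478, 0.0734], [0.4224, 0.2879], [0.5374, 0.3025], [0.5619, 0.0824]] c [0.4924 0.1865]
 yaw front/back [0.118, 0.111] sizes [0.216  0.2214 0.1145 0.1159]
```

View pics/w1c.png

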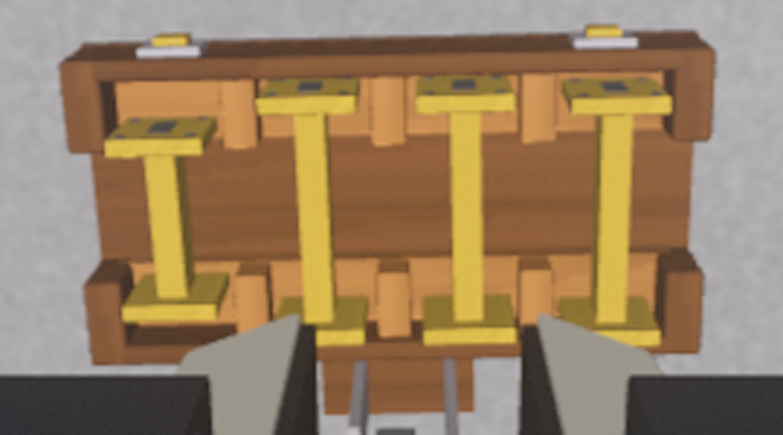

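The case crop shows the short section at left in the y=-78 place. Wall corners in the crop are (62,62), (715,48), (702,355) and (90,362).

```bash
python3 - <<'E'
from pose import *
P1=Pw([.4396,.1914,.2718],[-.142,3.138,.001])
C=lambda x,y:(170+x/2.9,170+y/2.9)
w=np.array([atz("wrist",p,.036,P1)[:2] for p in[C(62,62),C(715,48),C(702,355),C(90,362)]])
c=w.mean(0);print("case",c,[round(float(np.arctan2(-(b-a)[0],(b-a)[1])),3) for a,b in((w[0],w[1]),(w[3],w[2]))],[np.linalg.norm(w[i]-w[i-1]).round(4) for i in range(4)])
# tube ends of the short one (tube top z=.0415), and good ones
tt=lambda L:[np.round(atz("wrist",C(*p),.0415,P1)[:2],4).tolist() for p in L]
print("short tube near/far",tt([(165,155),(174,297)]),"good1",tt([(313,115),(317,320)]),"good3",tt([(617,115),(611,320)]))
P2=camera_params("wrist");C2=lambda x,y:(130+x/2.2,120+y/2.2)
print("right tube",[np.round(atz("wrist",C2(*p),.0415,P2)[:2],4).tolist() for p in[(235,200),(243,338)]])
yaw=.105
for y in(-.078,.078,.026): print("case slot",y,np.round(c+Ro.from_euler("z",yaw).apply([0,y,0])[:2],4))
for y in(-.078,-.026,.026,.078): print("stock slot",y,np.round(np.array([.543,-.227])+Ro.from_euler("z",-.091).apply([0,y,0])[:2],4))
E
```

```text
case [0.49310954 0.18694265] [0.112, 0.103] [np.float64(0.1117), np.float64(0.2213), np.float64(0.1138), np.float64(0.2246)]
short tube near/far [[0.4775, 0.1077], [0.5297, 0.1123]] good1 [[0.4588, 0.1573], [0.534, 0.1635]] good3 [[0.4495, 0.26], [0.5245, 0.2684]]
right tube [[0.4999, -0.3002], [0.5663, -0.3062]]
case slot -0.078 [0.5013 0.1094]
case slot 0.078 [0.4849 0.2645]
case slot 0.026 [0.4904 0.2128]
stock slot -0.078 [ 0.5359 -0.3047]
stock slot -0.026 [ 0.5406 -0.2529]
stock slot 0.026 [ 0.5454 -0.2011]
stock slot 0.078 [ 0.5501 -0.1493]
```

```bash
python3 - <<'E'
from h import *
to([.502,.110,.12],.1)
E
```

```text
t 3.2 pos [ 0.4896 -0.2226  0.2719] w 0.324 -> [0.0178, 0.3323, 0.1519] [0.0002, 0.0002, -0.1906]
```

Emit:
jog_arm --motion '[[[0.018, 0.332, 0.05, 0, 0, -0.191, 0.35], [0.018, 0.332, 0.05, 0, 0, -0.191, 0.35], [0.018, 0.332, 0.05, 0, 0, -0.191, 0.35], [0.018, 0.332, 0.05, 0, 0, -0.191, 0.35], [0.018, 0.332, 0.05, 0, 0, -0.191, 0.35], [0.018, 0.332, 0.05, 0, 0, -0.191, 0.35], [0.018, 0.332, 0.05, 0, 0, -0.191, 0.35], [0.018, 0.332, 0.05, 0, 0, -0.191, 0.35], [0.018, 0.332, 0.152, 0, 0, -0.191, 0.35], [0.018, 0.332, 0.152, 0, 0, -0.191, 0.35]]]'

```text
clock: 4.03
position: [0.5035, 0.1127, 0.1395]
ee_rot: [-0.165, 3.132, 0.004]
force: [0.1, 0.3, -0.7]
width: 0.323
gripper_force: 0.0
```

Emit:
jog_arm --motion '[[[0, 0, 0, 0, 0, 0, 0.35], [0, 0, 0, 0, 0, 0, 0.35], [0, 0, 0, 0, 0, 0, 0.35], [0, 0, 0, 0, 0, 0, 0.35]]]'

```text
clock: 4.37
position: [0.5036, 0.1081, 0.1413]
ee_rot: [-0.153, 3.134, 0.001]
force: [0.4, -0.8, 1.0]
width: 0.323
gripper_force: 0.0
```

```bash
python3 - <<'E'
from h import *
to([.502,.110,.016],.1)
P=camera_params("wrist");im=get_image("wrist");save("w3.png",im);gold("wrist",im,P,.0415)
E
```

```text
t 4.37 pos [0.5036 0.1081 0.1413] w 0.323 -> [0.0019, 0.0019, 0.1253] [0.0008, 0.0036, -0.0021]
[363, 155, 62, 140, 3764] [393. 224.] [ 59. 139.] 1.0 [0.495 0.16 ]
[434, 155, 78, 141, 4693] [472. 225.] [ 68. 143.] 4.6 [0.491 0.212]
[506, 157, 90, 140, 5268] [550. 227.] [ 73. 144.] 7.8 [0.487 0.263]
[287, 176, 54, 106, 3046] [313. 228.] [ 53. 105.] -0.0 [0.502 0.107]
[229, 321, 16, 71, 647] [236. 356.] [15. 70.] 1.4 [0.604 0.06 ]
[384, 320, 16, 72, 674] [392. 355.] [71. 15.] 88.7 [0.593 0.174]
[133, 405, 416, 19, 5696] [340. 414.] [ 18. 415.] 90.0 [0.648 0.143]
```

View pics/w3.png

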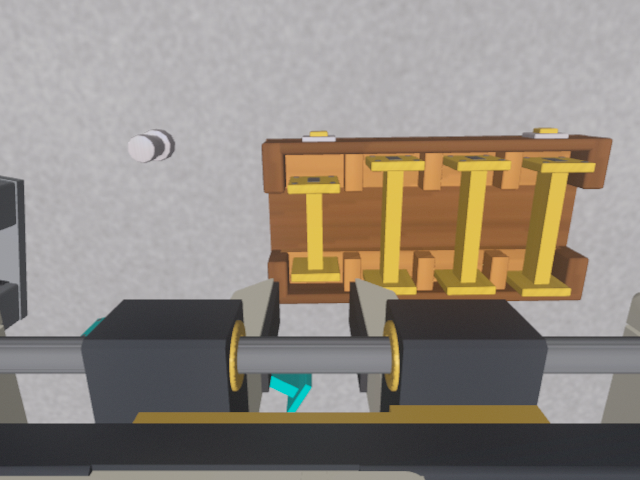

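The view shows the short section's tube at (314,225), centred between the fingers at (315,330). The path down is clear.

Emit:
jog_arm --motion '[[[0.001, 0.001, 0.03, 0, 0, 0, 0.35], [0.001, 0.001, 0.06, 0, 0, 0, 0.35], [0.001, 0.001, 0.09, 0, 0, 0, 0.35], [0.001, 0.001, 0.11, 0, 0, 0, 0.35], [0.001, 0.001, 0.125, 0, 0, 0, 0.35], [0.001, 0.001, 0.125, 0, 0, 0, 0.35], [0.001, 0.001, 0.125, 0, 0, 0, 0.9], [0.001, 0.001, 0.125, 0, 0, 0, 0.9], [0.001, 0.001, 0.125, 0, 0, 0, 0.9], [0.001, 0.001, 0.125, 0, 0, 0, 0.9]]]' --force 20

```text
clock: 5.25
position: [0.502, 0.1095, 0.0154]
ee_rot: [-0.155, 3.135, 0.001]
force: [-0.3, -0.7, 7.6]
width: 0.107
gripper_force: 20.0
```

Emit:
jog_arm --motion '[[[0, 0, 0, 0, 0, 0, 1], [0, 0, 0, 0, 0, 0, 1], [0, 0, 0, 0, 0, 0, 1]]]' --force 20

```text
clock: 5.5
position: [0.502, 0.1095, 0.0153]
ee_rot: [-0.155, 3.135, 0.001]
force: [-1.2, 0.2, 9.1]
width: 0.106
gripper_force: 20.0
```

```bash
python3 - <<'E'
from h import *
to([.5454,-.2011,.12],-.091);print(observe()["gripper_force"])
E
```

```text
t 5.5 pos [0.502  0.1095 0.0153] w 0.106 -> [-0.0128, -0.3133, -0.1048] [0.0008, 0.0026, 0.19]
19.979911744594574
```

Emit:
jog_arm --motion '[[[0, 0, -0.02, 0, 0, 0, 1], [0, 0, -0.05, 0, 0, 0, 1], [0, 0, -0.085, 0, 0, 0, 1], [0, 0, -0.11, 0, 0, 0, 1], [0, 0, -0.11, 0, 0, 0, 1]]]' --force 30

```text
clock: 5.92
position: [0.5039, 0.1101, 0.1293]
ee_rot: [-0.155, 3.129, 0.004]
force: [0.7, 0.2, -0.3]
width: 0.105
gripper_force: 30.0
```

Emit:
jog_arm --motion '[[[-0.002, -0.03, 0, 0, 0, 0.03, 1], [-0.005, -0.06, 0, 0, 0, 0.06, 1], [-0.007, -0.1, 0, 0, 0, 0.1, 1], [-0.01, -0.14, 0, 0, 0, 0.14, 1], [-0.013, -0.18, 0, 0, 0, 0.19, 1], [-0.013, -0.22, 0, 0, 0, 0.19, 1], [-0.013, -0.26, 0, 0, 0, 0.19, 1], [-0.013, -0.29, 0, 0, 0, 0.19, 1], [-0.013, -0.313, 0, 0, 0, 0.19, 1], [-0.013, -0.313, 0, 0, 0, 0.19, 1]]]'

```text
clock: 6.75
position: [0.544, -0.2076, 0.1241]
ee_rot: [0.154, 3.137, -0.006]
force: [0.1, -0.9, -0.6]
width: 0.107
gripper_force: 30.0
```

Emit:
jog_arm --motion '[[[0, 0, 0, 0, 0, 0, 1], [0, 0, 0, 0, 0, 0, 1], [0, 0, 0, 0, 0, 0, 1], [0, 0, 0, 0, 0, 0, 1]]]'

```text
clock: 7.08
position: [0.5449, -0.1992, 0.1238]
ee_rot: [-0.139, -3.138, -0.001]
force: [0.2, 0.1, -0.2]
width: 0.108
gripper_force: 30.0
```

```bash
python3 - <<'E'
from h import *
to([.5454,-.2011,.0155],-.091);print(observe()["gripper_force"])
P=camera_params("wrist");im=get_image("wrist");save("w4.png",im);gold("wrist",im,P,.0415)
E
```

```text
t 7.08 pos [ 0.5449 -0.1992  0.1238] w 0.108 -> [-0.0007, -0.0019, 0.1083] [0.0007, -0.0002, 0.0023]
29.98468726873398
[229, 0, 42, 37, 629] [250.  18.] [41. 36.] 0.0 [ 0.417 -0.223]
[106, 165, 85, 148, 4950] [149. 238.] [148.  72.] 83.9 [ 0.536 -0.302]
[202, 165, 60, 135, 3550] [231. 232.] [135.  54.] 87.6 [ 0.537 -0.25 ]
[365, 183, 67, 113, 3783] [398. 239.] [ 63. 114.] 2.6 [ 0.55  -0.148]
[264, 231, 101, 106, 5374] [314. 284.] [105. 100.] 90.0 [ 0.575 -0.202]
[279, 320, 9, 72, 431] [283. 356.] [ 8. 71.] 1.3 [ 0.626 -0.228]
[341, 320, 9, 72, 443] [345. 356.] [71.  8.] 88.8 [ 0.629 -0.186]
[81, 374, 416, 50, 7143] [288. 398.] [ 49. 415.] 90.0 [ 0.66  -0.228]
[510, 385, 95, 39, 2365] [557. 404.] [38. 94.] 90.0 [ 0.682 -0.038]
```

View pics/w4.png

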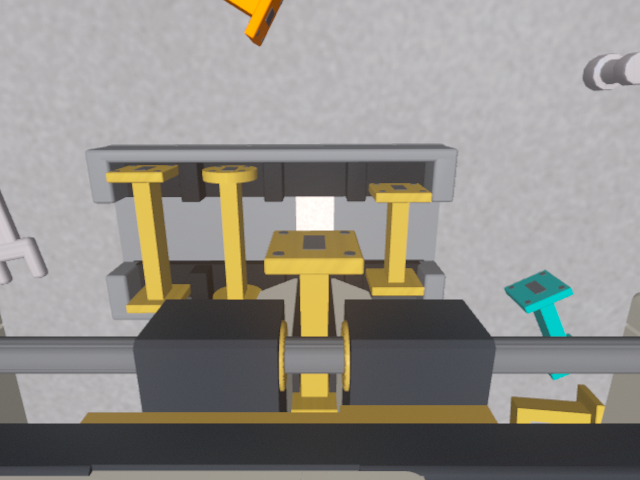

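The view shows the held section level and centred over the card slot, with blocks at (274,180) and (357,180). I lower it now.

Emit:
jog_arm --motion '[[[-0.001, -0.0015, 0.03, 0, 0, 0, 1], [-0.001, -0.0015, 0.055, 0, 0, 0, 1], [-0.001, -0.0015, 0.075, 0, 0, 0, 1], [-0.001, -0.0015, 0.088, 0, 0, 0, 1], [-0.001, -0.0015, 0.096, 0, 0, 0, 1], [-0.001, -0.0015, 0.101, 0, 0, 0, 1], [-0.001, -0.0015, 0.105, 0, 0, 0, 1], [-0.001, -0.0015, 0.1075, 0, 0, 0, 1], [-0.001, -0.0015, 0.1085, 0, 0, 0, 1], [-0.001, -0.0015, 0.1085, 0, 0, 0, 1]]]'

```text
clock: 7.97
position: [0.546, -0.2023, 0.0158]
ee_rot: [0.142, 3.138, 0.0]
force: [0.0, 0.6, -1.1]
width: 0.107
gripper_force: 30.0
```

Emit:
jog_arm --motion '[[[0, 0, 0.001, 0, 0, 0, 1], [0, 0, 0.001, 0, 0, 0, 1], [0, 0, 0.001, 0, 0, 0, 1]]]'

```text
clock: 8.22
position: [0.5461, -0.2023, 0.0154]
ee_rot: [0.142, 3.137, 0.0]
force: [-2.4, 1.4, 6.3]
width: 0.109
gripper_force: 30.0
```

Contact at the same height as at pick-up, so I release and back off upward.

Emit:
jog_arm --motion '[[[0, 0, 0, 0, 0, 0, 0.8], [0, 0, 0, 0, 0, 0, 0.6], [0, 0, 0, 0, 0, 0, 0.4], [0, 0, 0, 0, 0, 0, 0.35], [0, 0, 0, 0, 0, 0, 0.35], [0, 0, -0.02, 0, 0, 0, 0.35], [0, 0, -0.05, 0, 0, 0, 0.35], [0, 0, -0.09, 0, 0, 0, 0.35], [0, 0, -0.12, 0, 0, 0, 0.35], [0, 0, -0.12, 0, 0, 0, 0.35]]]'

```text
clock: 9.05
position: [0.5489, -0.204, 0.1405]
ee_rot: [0.143, 3.129, -0.003]
force: [1.2, -0.8, 0.1]
width: 0.326
gripper_force: 0.0
```

```bash
python3 - <<'E'
from h import *
to([.534,-.3035,.12],-.091);to([.534,-.3035,.0155],-.091)
P=camera_params("wrist");im=get_image("wrist");save("w5.png",im);gold("wrist",im,P,.0415)
E
```

```text
t 9.05 pos [ 0.5489 -0.204   0.1405] w 0.326 -> [0.006, -0.1004, 0.0206] [-0.0016, 0.0093, -0.0004]
t 9.05 pos [ 0.5489 -0.204   0.1405] w 0.326 -> [0.0069, -0.1002, 0.1251] [-0.0016, 0.0093, -0.0004]
[247, 0, 32, 32, 438] [262.  16.] [31. 31.] 90.0 [ 0.418 -0.222]
[126, 154, 78, 140, 4510] [165. 224.] [142.  67.] 84.3 [ 0.537 -0.302]
[215, 154, 57, 139, 3309] [243. 223.] [138.  51.] 87.6 [ 0.541 -0.251]
[370, 171, 63, 107, 3342] [401. 224.] [ 59. 108.] 2.1 [ 0.55  -0.147]
[290, 173, 54, 107, 2888] [316. 226.] [ 53. 106.] 0.0 [ 0.546 -0.203]
[229, 320, 16, 72, 657] [236. 355.] [15. 71.] 1.4 [ 0.639 -0.27 ]
[384, 320, 16, 72, 673] [392. 355.] [71. 15.] 88.7 [ 0.649 -0.157]
[538, 374, 60, 48, 1620] [572. 391.] [63. 42.] 24.2 [ 0.692 -0.022]
[133, 405, 417, 19, 5688] [341. 414.] [416.  18.] -0.0 [ 0.697 -0.198]
```

View pics/w5.png

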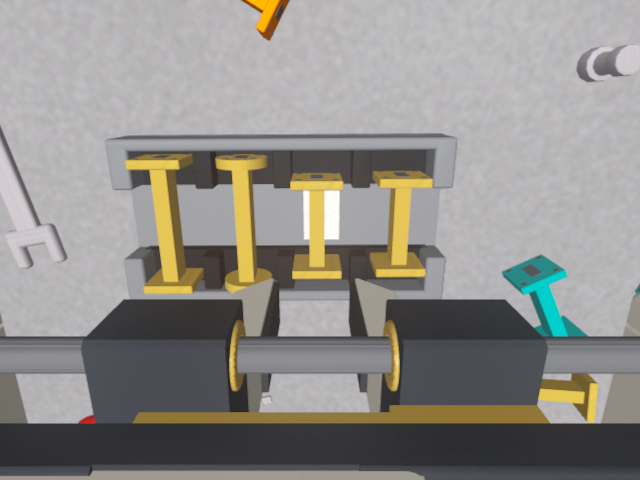

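The view shows the short section released and level in the card slot at (316,226), so step 1 is done. Next I work out the exact centre of "right" from its flange edges at (161,162) and (173,291).

```bash
python3 - <<'E'
from pose import *
P5=camera_params("wrist");P3=Pw([.5036,.1081,.1413],[-.153,3.134,.001])
def rep(n,im,P,x,w,h,yaw):
    im=cv2.imread(im);m=cv2.inRange(cv2.cvtColor(im,cv2.COLOR_BGR2HSV),(18,110,60),(35,255,255))
    n_,l,st,c=cv2.connectedComponentsWithStats(m)
    i=[i for i in range(1,n_) if abs(st[i,0]-x)<3 and st[i,4]>1000][0]
    ys,xs=np.nonzero(l==i);k=ys>=ys.max()-1;far=(xs[k].mean(),ys.max()+.5);k=ys<=ys.min()+1;near=(xs[k].mean(),ys.min()-.5)
    F=atz("wrist",far,.049,P)[:2];N=atz("wrist",near,.016,P)[:2];u=np.array([np.cos(yaw),np.sin(yaw)])
    print(n,np.round(F,4),np.round(N,4),"len",round(np.linalg.norm(F-N),4),"ctr from far",np.round(F-u*w/2,4),"mean",np.round((F+N)/2,4))
rep("right","pics/w5.png",P5,126,.09,0,-.091);rep("short_placed","pics/w5.png",P5,290,.066,0,-.091)
for x in(363,434,506): rep("good","pics/w3.png",P3,x,.09,0,.105)
E
```

```text
right [ 0.5783 -0.3046] [ 0.4898 -0.2981] len 0.0887 ctr from far [ 0.5335 -0.3005] mean [ 0.534  -0.3013]
short_placed [ 0.5771 -0.2058] [ 0.5118 -0.1992] len 0.0656 ctr from far [ 0.5442 -0.2028] mean [ 0.5444 -0.2025]
good [0.5391 0.1735] [0.4501 0.1579] len 0.0904 ctr from far [0.4944 0.1687] mean [0.4946 0.1657]
good [0.5357 0.2164] [0.4448 0.212 ] len 0.091 ctr from far [0.4909 0.2117] mean [0.4902 0.2142]
good [0.5314 0.2677] [0.4412 0.2628] len 0.0903 ctr from far [0.4867 0.263 ] mean [0.4863 0.2653]
```

Emit:
jog_arm --motion '[[[0.003, -0.04, 0, 0, 0, 0, 0.35], [0.006, -0.08, 0, 0, 0, 0, 0.35], [0.006, -0.0987, 0, 0, 0, 0, 0.35], [0.006, -0.0987, 0, 0, 0, 0, 0.35], [0.006, -0.0987, 0, 0, 0, 0, 0.35], [0.006, -0.0987, 0, 0, 0, 0, 0.35]]]'

```text
clock: 9.6
position: [0.5305, -0.299, 0.1334]
ee_rot: [-0.142, -3.137, -0.002]
force: [0.4, 0.1, -0.8]
width: 0.323
gripper_force: 0.0
```

```bash
python3 - <<'E'
from pose import *
to([.534,-.302,.0158],-.091)
P=camera_params("wrist");im=get_image("wrist");save("w6.png",im);gold("wrist",im,P,.0415)
m=cv2.inRange(cv2.cvtColor(im,cv2.COLOR_RGB2HSV),(18,110,60),(35,255,255))
n_,l,st,c=cv2.connectedComponentsWithStats(m)
for i in range(1,n_):
    if st[i,4]>2500 and st[i,1]<250:
        ys,xs=np.nonzero(l==i);mid=(ys>210)&(ys<230);t=(xs[mid].mean(),220)
        far=(xs[ys>=ys.max()-1].mean(),ys.max()+.5);near=(xs[ys<=ys.min()+1].mean(),ys.min()-.5)
        print("far",np.round(atz("wrist",far,.049,P),4),"near",np.round(atz("wrist",near,.016,P),4),"tube",np.round(atz("wrist",t,.0415,P),4))
E
```

```text
t 9.6 pos [ 0.5305 -0.299   0.1334] w 0.323 -> [-0.0039, -0.0029, 0.1175] [0.0014, -0.0013, 0.0007]
[382, 0, 54, 30, 748] [409.   7.] [53. 19.] 33.7 [ 0.403 -0.235]
[420, 0, 37, 51, 509] [437.  23.] [ 9. 58.] 31.2 [ 0.412 -0.22 ]
[281, 171, 56, 143, 3623] [308. 242.] [142.  55.] 90.0 [ 0.536 -0.303]
[364, 172, 54, 128, 2804] [386. 235.] [ 52. 127.] 4.3 [ 0.535 -0.253]
[502, 188, 89, 109, 4314] [545. 243.] [ 73. 113.] 11.1 [ 0.55 -0.15]
[430, 190, 71, 109, 3759] [464. 245.] [ 63. 111.] 5.8 [ 0.546 -0.202]
[229, 320, 16, 72, 653] [236. 355.] [15. 71.] 1.4 [ 0.614 -0.362]
[384, 320, 16, 72, 677] [392. 355.] [71. 15.] 88.7 [ 0.624 -0.252]
[133, 405, 416, 19, 5587] [340. 414.] [ 18. 415.] 90.0 [ 0.67  -0.292]
far [ 0.5812 -0.3067  0.049 ] near [ 0.4913 -0.2976  0.016 ] tube [ 0.519  -0.3014  0.0415]
far [ 0.5766 -0.2443  0.049 ] near [ 0.4968 -0.245   0.016 ] tube [ 0.5236 -0.2509  0.0415]
far [ 0.5829 -0.1518  0.049 ] near [ 0.5174 -0.14    0.016 ] tube [ 0.5327 -0.1505  0.0415]
far [ 0.5794 -0.2054  0.049 ] near [ 0.5136 -0.197   0.016 ] tube [ 0.5279 -0.2039  0.0415]
```

Emit:
jog_arm --motion '[[[-0.0054, -0.0035, 0.03, 0, 0, 0, 0.35], [-0.0054, -0.0035, 0.06, 0, 0, 0, 0.35], [-0.0054, -0.0035, 0.09, 0, 0, 0, 0.35], [-0.0054, -0.0035, 0.11, 0, 0, 0, 0.35], [-0.0054, -0.0035, 0.1175, 0, 0, 0, 0.35], [-0.0054, -0.0035, 0.1175, 0, 0, 0, 0.35], [-0.0054, -0.0035, 0.1175, 0, 0, 0, 0.9], [-0.0054, -0.0035, 0.1175, 0, 0, 0, 0.9], [-0.0054, -0.0035, 0.1175, 0, 0, 0, 1], [-0.0054, -0.0035, 0.1175, 0, 0, 0, 1]]]' --force 30

```text
clock: 10.48
position: [0.5368, -0.3043, 0.0183]
ee_rot: [0.142, 3.136, -0.001]
force: [0.3, 1.2, 5.9]
width: 0.103
gripper_force: 30.0
```

Emit:
jog_arm --motion '[[[0, 0, 0, 0, 0, 0, 1], [0, 0, 0, 0, 0, 0, 1]]]'

```text
clock: 10.65
position: [0.5368, -0.3043, 0.0183]
ee_rot: [0.142, 3.136, -0.0]
force: [-1.7, 0.8, 6.8]
width: 0.104
gripper_force: 30.0
```

Emit:
jog_arm --motion '[[[0, 0, -0.02, 0, 0, 0, 1], [0, 0, -0.05, 0, 0, 0, 1], [0, 0, -0.085, 0, 0, 0, 1], [0, 0, -0.11, 0, 0, 0, 1], [0, 0, -0.11, 0, 0, 0, 1]]]'

```text
clock: 11.07
position: [0.5385, -0.3062, 0.1329]
ee_rot: [0.143, 3.13, -0.005]
force: [0.7, -0.5, -0.8]
width: 0.108
gripper_force: 30.0
```

```bash
python3 - <<'E'
from h import *
to([.5005,.1094,.125],.105)
E
```

```text
t 11.07 pos [ 0.5385 -0.3062  0.1329] w 0.108 -> [0.0758, 0.4104, 0.006] [-0.0039, 0.0083, -0.1964]
```

Emit:
jog_arm --motion '[[[0.008, 0.04, 0, 0, 0, -0.03, 1], [0.015, 0.08, 0, 0, 0, -0.06, 1], [0.022, 0.12, 0, 0, 0, -0.09, 1], [0.03, 0.16, 0, 0, 0, -0.12, 1], [0.037, 0.2, 0, 0, 0, -0.15, 1], [0.045, 0.24, 0, 0, 0, -0.18, 1], [0.052, 0.28, 0, 0, 0, -0.196, 1], [0.059, 0.32, 0, 0, 0, -0.196, 1], [0.067, 0.36, 0, 0, 0, -0.196, 1], [0.074, 0.39, 0, 0, 0, -0.196, 1]]]'

```text
clock: 11.9
position: [0.4966, 0.0946, 0.1268]
ee_rot: [-0.169, 3.137, 0.002]
force: [0.4, -0.2, -1.6]
width: 0.107
gripper_force: 30.0
```

Emit:
jog_arm --motion '[[[0, 0.02, 0, 0, 0, 0, 1], [0, 0.02, 0, 0, 0, 0, 1], [0, 0.02, 0, 0, 0, 0, 1], [0, 0.02, 0, 0, 0, 0, 1], [0, 0.02, 0, 0, 0, 0, 1], [0, 0.02, 0, 0, 0, 0, 1]]]'

```text
clock: 12.4
position: [0.4955, 0.1093, 0.1268]
ee_rot: [-0.161, 3.137, -0.001]
force: [-0.0, -0.1, -1.1]
width: 0.103
gripper_force: 30.0
```

```bash
python3 - <<'E'
from h import *
to([.5023,.1094,.060],.105)
P=camera_params("wrist");im=get_image("wrist");save("w7.png",im);gold("wrist",im,P,.0415)
E
```

```text
t 12.4 pos [0.4955 0.1093 0.1268] w 0.103 -> [-0.0067, -0.0005, 0.0668] [-0.0004, 0.0, -0.0022]
[363, 171, 65, 129, 3523] [395. 235.] [ 62. 129.] 1.0 [0.489 0.159]
[436, 171, 82, 146, 4771] [476. 243.] [ 72. 145.] 4.9 [0.49  0.211]
[511, 173, 95, 147, 5831] [557. 247.] [ 77. 150.] 8.4 [0.487 0.263]
[264, 197, 101, 140, 6126] [314. 266.] [139. 100.] 90.0 [0.516 0.111]
[278, 320, 10, 72, 432] [282. 356.] [ 9. 71.] 1.3 [0.582 0.096]
[341, 320, 9, 72, 444] [345. 356.] [71.  8.] 90.0 [0.578 0.139]
[81, 374, 416, 50, 7219] [288. 398.] [ 49. 415.] 90.0 [0.617 0.103]
```

```bash
python3 - <<'E'
from pose import *
P=camera_params("wrist");s=observe();u=np.array([np.cos(.105),np.sin(.105)])
im=cv2.imread("pics/w7.png");m=cv2.inRange(cv2.cvtColor(im,cv2.COLOR_BGR2HSV),(18,110,60),(35,255,255))
n,l,st,c=cv2.connectedComponentsWithStats(m)
for i in range(1,n):
    if st[i,4]<3000 or st[i,0]<200: continue
    ys,xs=np.nonzero(l==i);near=(xs[ys<=ys.min()+1].mean(),ys.min()-.5);far=(xs[ys>=ys.max()-1].mean(),ys.max()+.5)
    if st[i,0]==264:
        N=atz("wrist",near,s["position"][2]-.0023,P)[:2];print("held near edge rel TCP along case x",(N-s["position"][:2])@u)
    else:
        N=atz("wrist",near,.016,P)[:2];F=atz("wrist",far,.049,P)[:2];print("good near,far along u from origin",N@u,F@u,(N+F)@u/2)
print("slot0 along u",np.array([.5013,.1094])@u)
# wall front edge: brightness column profile left of held section, along column 245..262 (side wall) and 300
hsv=cv2.cvtColor(im,cv2.COLOR_BGR2HSV)
for col in(300,330,400,470):
    g=cv2.cvtColor(im,cv2.COLOR_BGR2LAB)[:,col].astype(int);d=np.abs(np.diff(g,axis=0)).sum(1)
    print(col,[(int(r),int(d[r])) for r in range(120,200) if d[r]>25])
E
```

```text
good near,far along u from origin 0.46432021018843267 0.5420816175448353 0.503200913866634
good near,far along u from origin 0.4644360698060719 0.5543691772968806 0.5094026235514763
good near,far along u from origin 0.46587154020816324 0.5566314121204413 0.5112514761643023
held near edge rel TCP along case x -0.04546914893589486
slot0 along u 0.5100050259757014
300 [(151, 29), (152, 31), (156, 64), (157, 72), (170, 84), (196, 30)]
330 [(148, 27), (151, 58), (156, 69), (157, 51), (169, 29), (170, 61), (196, 31)]
400 [(150, 49), (151, 58), (169, 94), (173, 40), (174, 31), (175, 31), (176, 43), (178, 74), (187, 26)]
470 [(149, 35), (150, 60), (151, 28), (156, 32), (168, 47), (169, 35), (171, 46), (172, 45), (173, 51), (178, 39), (179, 62), (188, 72), (189, 31)]
```

```bash
python3 - <<'E'
from pose import *
P=camera_params("wrist");u=np.array([np.cos(.105),np.sin(.105)])
for px in((300,170.5),(330,170.3),(400,169.5),(470,168.8),(300,157),(330,157),(400,151)): 
    w=atz("wrist",px,.036,P)[:2];print(px,np.round(w,4),round(w@u,4))
# y of blocks: row profile at row 178 (block tops z .032)
im=cv2.imread("pics/w7.png");g=cv2.cvtColor(im,cv2.COLOR_BGR2LAB).astype(int);v=np.array([-u[1],u[0]])
for row in(178,183,188):
    d=np.abs(np.diff(g[row],axis=0)).sum(1);print(row,[(c,int(d[c]),round(float(atz("wrist",(c+.5,row),.032,P)[:2]@v),4)) for c in range(240,380) if d[c]>25])
print("slot v",np.array([.5013,.1094])@v)
E
```

```text
(300, 170.5) [0.4537 0.096 ] 0.4613
(330, 170.3) [0.4517 0.1143] 0.4612
(400, 169.5) [0.4468 0.1569] 0.4608
(470, 168.8) [0.442  0.1995] 0.4605
(300, 157) [0.4456 0.0953] 0.4531
(330, 157) [0.4437 0.1134] 0.4531
(400, 151) [0.4358 0.1551] 0.4496
178 [(256, 51, 0.0205), (257, 44, 0.0211), (278, 31, 0.0343), (280, 27, 0.0355), (281, 91, 0.0362), (282, 26, 0.0368), (341, 40, 0.0738), (342, 63, 0.0744), (343, 66, 0.075), (344, 34, 0.0756), (364, 40, 0.0882)]
183 [(256, 41, 0.0204), (257, 69, 0.021), (278, 32, 0.0342), (281, 104, 0.0361), (282, 29, 0.0367), (341, 38, 0.0738), (342, 58, 0.0744), (343, 64, 0.0751), (344, 33, 0.0757), (367, 33, 0.0902), (370, 76, 0.092), (371, 40, 0.0927)]
188 [(256, 36, 0.0202), (257, 64, 0.0209), (278, 29, 0.0341), (279, 28, 0.0347), (281, 113, 0.036), (282, 30, 0.0366), (341, 38, 0.0739), (342, 55, 0.0745), (343, 64, 0.0751), (344, 29, 0.0758), (361, 27, 0.0865)]
slot v 0.056257652630766826
```

Emit:
jog_arm --motion '[[[-0.0062, -0.0005, 0, 0, 0, 0, 1], [-0.0062, -0.0005, 0.03, 0, 0, 0, 1], [-0.0062, -0.0005, 0.05, 0, 0, 0, 1], [-0.0062, -0.0005, 0.065, 0, 0, 0, 1], [-0.0062, -0.0005, 0.068, 0, 0, 0, 1], [-0.0062, -0.0005, 0.068, 0, 0, 0, 1], [-0.0062, -0.0005, 0.068, 0, 0, 0, 1], [-0.0062, -0.0005, 0.068, 0, 0, 0, 1]]]'

```text
clock: 13.12
position: [0.5025, 0.111, 0.0599]
ee_rot: [-0.165, 3.136, 0.001]
force: [0.0, -1.0, -1.5]
width: 0.105
gripper_force: 30.0
```

```bash
python3 - <<'E'
from h import *
to([.5018,.1092,.0183],.105)
E
```

```text
t 13.12 pos [0.5025 0.111  0.0599] w 0.105 -> [0.001, -0.0017, 0.0416] [0.0003, 0.0018, -0.0002]
```

Emit:
jog_arm --motion '[[[0.0008, -0.0017, 0.015, 0, 0, 0, 1], [0.0008, -0.0017, 0.024, 0, 0, 0, 1], [0.0008, -0.0017, 0.031, 0, 0, 0, 1], [0.0008, -0.0017, 0.036, 0, 0, 0, 1], [0.0008, -0.0017, 0.039, 0, 0, 0, 1], [0.0008, -0.0017, 0.041, 0, 0, 0, 1], [0.0008, -0.0017, 0.042, 0, 0, 0, 1], [0.0008, -0.0017, 0.042, 0, 0, 0, 1]]]'

```text
clock: 13.78
position: [0.5009, 0.1092, 0.0182]
ee_rot: [-0.165, 3.137, 0.001]
force: [-6.4, -0.8, 18.7]
width: 0.107
gripper_force: 30.0
```

Emit:
jog_arm --motion '[[[0, 0, -0.0008, 0, 0, 0, 1], [0, 0, -0.0008, 0, 0, 0, 0.8], [0, 0, -0.0008, 0, 0, 0, 0.6], [0, 0, -0.0008, 0, 0, 0, 0.4], [0, 0, -0.0008, 0, 0, 0, 0.35], [0, 0, -0.0008, 0, 0, 0, 0.35], [0, 0, -0.03, 0, 0, 0, 0.35], [0, 0, -0.06, 0, 0, 0, 0.35], [0, 0, -0.1, 0, 0, 0, 0.35], [0, 0, -0.12, 0, 0, 0, 0.35]]]'

```text
clock: 14.62
position: [0.5022, 0.1093, 0.1403]
ee_rot: [-0.164, 3.134, 0.001]
force: [1.2, 0.0, -0.0]
width: 0.325
gripper_force: 0.0
```

Emit:
jog_arm --motion '[[[0.05, 0, -0.04, 0, 0, 0, 0.35], [0.05, 0, -0.08, 0, 0, 0, 0.35], [0.05, 0, -0.12, 0, 0, 0, -0.1], [0.05, 0, -0.12, 0, 0, 0, -0.1], [0.05, 0, -0.12, 0, 0, 0, -0.1], [0.05, 0, -0.12, 0, 0, 0, -0.1], [0.05, 0, -0.12, 0, 0, 0, -0.1]]]'

```text
clock: 15.2
position: [0.4507, 0.1038, 0.2559]
ee_rot: [0.165, -3.136, 0.001]
force: [0.4, 0.0, -0.2]
width: 0.546
gripper_force: 0.0
```

```bash
python3 - <<'E'
from pose import *
s=observe();print(s["clock"],s["position"])
P=camera_params("wrist");im=get_image("wrist");save("w8.png",im);gold("wrist",im,P,.049)
for q in["bar_grip","release","bar"]:
    for d in silhouettes(q,"wrist"): print("wrist",q,round(d["p"],2),np.round(d["pixel"]),d["mask"].sum())
get_image("scene")
for q in["bar_grip","release"]:
    for d in silhouettes(q,"scene"): print("scene",q,round(d["p"],2),np.round(d["pixel"]),d["mask"].sum())
u=np.array([np.cos(.105),np.sin(.105),0]);v=np.array([-u[1],u[0],0]);c=np.array([.4930,.1870,0])
for a in(1.8,1.85,1.9):
    g=c+u*(.08-.158*np.cos(a));g[2]=.058+.158*np.sin(a);print(a,np.round(g,4),"scene",np.round(proj("scene",g)),"top",np.round(proj("top",g)))
im=get_image("scene");save("scene2.png",im);t=get_image("top");save("top2.png",t)
a=cv2.resize(im[200:340,330:500],None,fx=3,fy=3,interpolation=cv2.INTER_CUBIC);b=cv2.resize(t[180:300,195:315],(420,420),interpolation=cv2.INTER_CUBIC)
b=b[:min(420,a.shape[0])];o=np.zeros((420,a.shape[1]+b.shape[1],3),np.uint8)
o[:a.shape[0],:a.shape[1]]=a[:420];o[:b.shape[0],a.shape[1]:]=b;o=cv2.resize(o,(800,int(420*800/o.shape[1])));cv2.imwrite("pics/c2.png",o[:,:,::-1]);print(o.shape,a.shape)
E
```

```text
15.2 [0.45069031 0.10377558 0.2558554 ]
[297, 199, 36, 96, 1732] [314. 246.] [95. 35.] 90.0 [0.498 0.109]
[348, 198, 40, 97, 1749] [367. 246.] [38. 96.] 0.7 [0.492 0.159]
[398, 198, 47, 97, 1957] [421. 246.] [42. 96.] 3.0 [0.486 0.209]
[447, 200, 54, 97, 2257] [473. 248.] [46. 98.] 5.6 [0.484 0.259]
[0, 221, 28, 76, 1094] [ 14. 258.] [75. 27.] 90.0 [ 0.54  -0.177]
[29, 229, 52, 77, 2085] [ 54. 267.] [51. 76.] 0.0 [ 0.545 -0.139]
[585, 283, 48, 19, 510] [608. 292.] [48. 15.] 5.2 [0.513 0.401]
[179, 320, 24, 72, 878] [190. 355.] [21. 72.] 4.2 [ 0.63  -0.007]
[426, 320, 24, 72, 911] [438. 355.] [72. 21.] 85.9 [0.602 0.249]
[186, 405, 417, 19, 5623] [394. 414.] [ 18. 416.] 90.0 [0.679 0.215]
wrist bar_grip 0.93 [343. 399.] 2509
wrist bar 0.97 [348. 400.] 2371
scene bar_grip 0.76 [426. 259.] 1463
scene release 0.6 [428. 265.] 15
1.8 [0.6083 0.1991 0.2119] scene [429. 244.] top [230. 198.]
1.85 [0.6159 0.1999 0.2099] scene [429. 248.] top [230. 195.]
1.9 [0.6234 0.2007 0.2075] scene [428. 253.] top [230. 192.]
(361, 800, 3) (420, 510, 3)
```

View pics/c2.png

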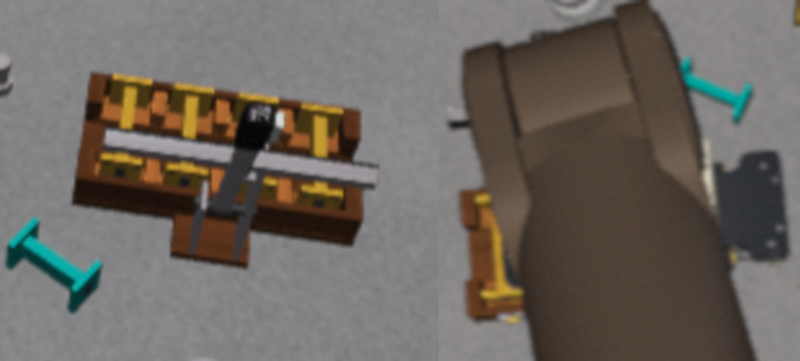

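The scene crop shows all four kit sections seated in the case and the bar still up. Its black grip is at about scene pixel (431,248), which matches the prediction for a bar angle of 1.85 at (0.616, 0.200, 0.210).

```bash
python3 - <<'E'
from h import *
to([.616,.201,.30],.105);to([.616,.201,.191],.105)
a=np.linspace(1.85,0,31);print([(round(x,2),round(.158*(np.cos(x)-np.cos(1.85)),3),round(.158*(np.sin(1.85)-np.sin(x)),3)) for x in a])
im=cv2.imread("pics/scene2.png");d=cv2.inRange(cv2.cvtColor(im,cv2.COLOR_BGR2GRAY),0,35)[225:275,405:455]
ys,xs=np.nonzero(d);print("dark",xs.min()+405,xs.max()+405,xs.mean()+405,ys.min()+225,ys.max()+225,ys.mean()+225)
E
```

```text
t 15.65 pos [0.4512 0.1039 0.2565] w 0.548 -> [-0.1741, 0.0793, -0.0436] [-0.0002, -0.0006, 0.0]
t 15.65 pos [0.4512 0.1039 0.2565] w 0.548 -> [-0.1741, 0.0793, 0.0654] [-0.0002, -0.0006, 0.0]
[(np.float64(1.85), np.float64(0.0), np.float64(0.0)), (np.float64(1.79), np.float64(0.009), np.float64(-0.002)), (np.float64(1.73), np.float64(0.019), np.float64(-0.004)), (np.float64(1.66), np.float64(0.029), np.float64(-0.005)), (np.float64(1.6), np.float64(0.038), np.float64(-0.006)), (np.float64(1.54), np.float64(0.048), np.float64(-0.006)), (np.float64(1.48), np.float64(0.058), np.float64(-0.005)), (np.float64(1.42), np.float64(0.068), np.float64(-0.004)), (np.float64(1.36), np.float64(0.077), np.float64(-0.003)), (np.float64(1.3), np.float64(0.087), np.float64(-0.0)), (np.float64(1.23), np.float64(0.096), np.float64(0.003)), (np.float64(1.17), np.float64(0.105), np.float64(0.006)), (np.float64(1.11), np.float64(0.114), np.float64(0.01)), (np.float64(1.05), np.float64(0.122), np.float64(0.015)), (np.float64(0.99), np.float64(0.131), np.float64(0.02)), (np.float64(0.92), np.float64(0.139),
[... 243 characters left out ...]
.053)), (np.float64(0.62), np.float64(0.172), np.float64(0.061)), (np.float64(0.56), np.float64(0.178), np.float64(0.069)), (np.float64(0.49), np.float64(0.183), np.float64(0.077)), (np.float64(0.43), np.float64(0.187), np.float64(0.086)), (np.float64(0.37), np.float64(0.191), np.float64(0.095)), (np.float64(0.31), np.float64(0.194), np.float64(0.104)), (np.float64(0.25), np.float64(0.197), np.float64(0.113)), (np.float64(0.19), np.float64(0.199), np.float64(0.123)), (np.float64(0.12), np.float64(0.2), np.float64(0.132)), (np.float64(0.06), np.float64(0.201), np.float64(0.142)), (np.float64(0.0), np.float64(0.202), np.float64(0.152))]
dark 412 445 427.3936170212766 238 258 249.82978723404256
```

Emit:
jog_arm --motion '[[[-0.03, 0.01, -0.04, 0, 0, 0, -0.1], [-0.07, 0.03, -0.044, 0, 0, 0, -0.1], [-0.11, 0.05, -0.044, 0, 0, 0, -0.1], [-0.15, 0.07, -0.044, 0, 0, 0, -0.1], [-0.174, 0.079, -0.044, 0, 0, 0, -0.1], [-0.174, 0.079, -0.044, 0, 0, 0, -0.1], [-0.174, 0.079, -0.044, 0, 0, 0, -0.1], [-0.174, 0.079, -0.044, 0, 0, 0, -0.1], [-0.174, 0.079, -0.044, 0, 0, 0, -0.1]]]'

```text
clock: 16.4
position: [0.6154, 0.1998, 0.3013]
ee_rot: [-0.164, 3.137, -0.0]
force: [-0.2, -0.5, 0.3]
width: 0.553
gripper_force: 0.0
```

```bash
python3 - <<'E'
from h import *
to([.616,.201,.191],.105)
P=camera_params("wrist");im=get_image("wrist");save("w9.png",im);get_image("top")
for c in("wrist","top"):
  for q in["bar_grip","release"]:
    for d in silhouettes(q,c):
        ys,xs=np.nonzero(d["mask"]);print(c,q,round(d["p"],2),np.round(d["pixel"]),xs.min(),xs.max(),ys.min(),ys.max())
g=np.array([.616,.2,.2099]);print("pred grip px",proj("wrist",g,P),"finger mid",proj("wrist",observe()["position"],P))
gray=cv2.cvtColor(im,cv2.COLOR_RGB2GRAY)
for r in(300,310,318): print(r,gray[r,262:372:4].tolist())
E
```

```text
t 16.4 pos [0.6154 0.1998 0.3013] w 0.553 -> [-0.0007, 0.0011, 0.1103] [-0.0001, 0.0001, -0.0008]
wrist bar_grip 0.8 [315. 180.] 191 436 140 258
wrist bar_grip 0.49 [ 98. 256.] 67 144 236 294
top bar_grip 0.49 [255. 211.] 242 273 208 217
top bar_grip 0.3 [404. 244.] 356 442 217 267
pred grip px [314.95081638 238.03576906] finger mid [316.6696324  302.50284656]
300 [165, 162, 164, 164, 160, 163, 163, 164, 187, 191, 191, 186, 187, 186, 184, 184, 188, 192, 167, 163, 170, 166, 162, 165, 166, 166, 157, 130]
310 [164, 161, 162, 157, 164, 167, 163, 160, 166, 165, 177, 185, 187, 189, 187, 180, 164, 167, 166, 166, 125, 103, 99, 101, 99, 100, 148, 184]
318 [161, 165, 168, 169, 163, 162, 163, 166, 168, 161, 167, 168, 166, 163, 166, 167, 168, 166, 167, 165, 86, 101, 100, 99, 100, 101, 165, 189]
```

```bash
python3 - <<'E'
from h import *
P=camera_params("wrist");im=cv2.imread("pics/w9.png");g=cv2.cvtColor(im,cv2.COLOR_BGR2GRAY)
d=(g<60).astype(np.uint8);n,l,st,c=cv2.connectedComponentsWithStats(d)
for i in range(1,n):
    if st[i,4]>150 and st[i,1]<290: print(st[i].tolist(),c[i].round(1))
for r in(225,235,245,255): print(r,g[r,285:350:3].tolist())
u=np.array([np.cos(.105),np.sin(.105),0]);v=np.array([-u[1],u[0],0]);c0=np.array([.4930,.1870,0]);z=np.array([0,0,1])
for a in(1.8,1.85,1.9):
    e=-u*np.cos(a)+z*np.sin(a);h=c0+.08*u+.058*z
    print(a,[np.round(proj("wrist",h+e*r+v*y+t*(u*np.sin(a)+z*np.cos(a)),P)).tolist() for r,y,t in((.1355,0,-.008),(.1805,-.01,-.008),(.1805,.01,-.008),(.1805,0,.008),(.173,0,.008))])
E
```

```text
[302, 4, 116, 5, 275] [362.8   5.1]
[5, 32, 17, 36, 548] [13.1 49.8]
[25, 37, 4, 110, 356] [26.6 91. ]
[7, 118, 17, 31, 449] [ 14.9 132.5]
[193, 164, 243, 9, 1371] [307.7 167.7]
[299, 206, 31, 52, 1227] [314. 229.]
[193, 283, 63, 55, 882] [243.6 316.9]
[369, 283, 67, 55, 886] [384.1 317.3]
225 [168, 166, 164, 163, 164, 54, 54, 53, 53, 54, 51, 54, 52, 54, 52, 161, 177, 175, 159, 168, 165, 166]
235 [172, 177, 167, 166, 169, 53, 54, 52, 55, 53, 53, 52, 52, 53, 53, 151, 178, 177, 162, 167, 166, 166]
245 [170, 163, 165, 167, 171, 57, 58, 116, 165, 120, 57, 58, 113, 95, 56, 114, 212, 211, 195, 160, 162, 163]
255 [164, 163, 164, 164, 164, 79, 58, 57, 60, 122, 122, 58, 111, 71, 57, 150, 164, 166, 164, 163, 166, 163]
1.8 [[314.0, 200.0], [297.0, 233.0], [331.0, 233.0], [314.0, 257.0], [314.0, 250.0]]
1.85 [[314.0, 209.0], [297.0, 247.0], [331.0, 247.0], [314.0, 268.0], [314.0, 261.0]]
1.9 [[314.0, 218.0], [297.0, 259.0], [330.0, 259.0], [314.0, 279.0], [314.0, 271.0]]
```

The grip shows in numbers at columns 299 to 330 and rows 206 to 258, so the bar angle is about 1.82. I descend around it and squeeze.

Emit:
jog_arm --motion '[[[0.0038, 0.001, 0.03, 0, 0, 0, -0.1], [0.0038, 0.001, 0.06, 0, 0, 0, -0.1], [0.0038, 0.001, 0.085, 0, 0, 0, -0.1], [0.0038, 0.001, 0.1, 0, 0, 0, -0.1], [0.0038, 0.001, 0.109, 0, 0, 0, -0.1], [0.0038, 0.001, 0.109, 0, 0, 0, -0.1], [0.0038, 0.001, 0.109, 0, 0, 0, 0.2]]]' --force 20

```text
clock: 17.28
position: [0.6123, 0.2014, 0.1925]
ee_rot: [-0.165, 3.137, 0.0]
force: [-0.1, 0.1, -0.0]
width: 0.516
gripper_force: 0.0
```

Emit:
jog_arm --motion '[[[0, 0, 0, 0, 0, 0, 0.5], [0, 0, 0, 0, 0, 0, 1], [0, 0, 0, 0, 0, 0, 1], [0, 0, 0, 0, 0, 0, 1], [0, 0, 0, 0, 0, 0, 1]]]' --force 20

```text
clock: 17.7
position: [0.6131, 0.1998, 0.1929]
ee_rot: [-0.163, 3.135, -0.002]
force: [0.5, -5.6, 4.1]
width: 0.216
gripper_force: 20.0
```

Emit:
jog_arm --motion '[[[0.011, 0, -0.0024, 0, 0, 0, 1], [0.022, 0, -0.004, 0, 0, 0, 1], [0.0345, 0, -0.0048, 0, 0, 0, 1], [0.047, 0, -0.0047, 0, 0, 0, 1], [0.0595, 0, -0.0036, 0, 0, 0, 1], [0.072, 0, -0.0014, 0, 0, 0, 1], [0.0845, 0, 0.0017, 0, 0, 0, 1], [0.0965, 0, 0.0058, 0, 0, 0, 1], [0.111, 0, 0.0123, 0, 0, 0, 1], [0.1245, 0, 0.02, 0, 0, 0, 1]]]'

```text
clock: 18.53
position: [0.4888, 0.186, 0.1728]
ee_rot: [-0.162, 3.135, -0.002]
force: [1.5, -8.1, 2.3]
width: 0.218
gripper_force: 20.0
```

Emit:
jog_arm --motion '[[[0.0127, 0, 0.0092, 0, 0, 0, 1], [0.0246, 0, 0.0197, 0, 0, 0, 1], [0.0353, 0, 0.0312, 0, 0, 0, 1], [0.045, 0, 0.0438, 0, 0, 0, 1], [0.0532, 0, 0.0573, 0, 0, 0, 1], [0.06, 0, 0.0715, 0, 0, 0, 1], [0.0654, 0, 0.0863, 0, 0, 0, 1], [0.0694, 0, 0.1016, 0, 0, 0, 1], [0.0717, 0, 0.117, 0, 0, 0, 1], [0.0725, 0, 0.133, 0, 0, 0, 1]]]'

```text
clock: 19.37
position: [0.4138, 0.1776, 0.0378]
ee_rot: [0.163, -3.133, 0.005]
force: [-2.5, -9.7, 0.6]
width: 0.212
gripper_force: 20.0
```

Emit:
jog_arm --motion '[[[0, 0, 0.001, 0, 0, 0, 1], [0, 0, 0.002, 0, 0, 0, 1], [0, 0, 0.002, 0, 0, 0, 1], [0, 0, 0.002, 0, 0, 0, 1]]]'

```text
clock: 19.7
position: [0.4137, 0.1776, 0.0359]
ee_rot: [0.162, -3.132, 0.006]
force: [-4.7, -10.0, -1.0]
width: 0.221
gripper_force: 20.0
```

Emit:
jog_arm --motion '[[[0, 0, 0.002, 0, 0, 0, 1], [0, 0, 0.004, 0, 0, 0, 1], [0, 0, 0.004, 0, 0, 0, 1], [0, 0, 0.004, 0, 0, 0, 1]]]'

```text
clock: 20.03
position: [0.4139, 0.1776, 0.0326]
ee_rot: [0.162, -3.133, 0.006]
force: [-5.5, -10.2, 9.2]
width: 0.218
gripper_force: 20.0
```

```bash
python3 - <<'E'
from h import *
im=get_image("scene");save("scene3.png",im);P=camera_params("scene")
u=np.array([np.cos(.105),np.sin(.105),0]);v=np.array([-u[1],u[0],0]);c0=np.array([.4930,.1870,0]);z=np.array([0,0,1])
g=cv2.cvtColor(im,cv2.COLOR_RGB2LAB).astype(int)
for a in(0,.1,.2,.3):
    e=-u*np.cos(a)+z*np.sin(a);h=c0+.08*u+.058*z
    print(a,"cross ends",[np.round(proj("scene",h+e*.08+v*y)).tolist() for y in(-.095,0,.095)])
for d in silhouettes("bar","scene"):
    ys,xs=np.nonzero(d["mask"]);print(d["p"],xs.min(),xs.max(),ys.min(),ys.max(),"left end rows",ys[xs<xs.min()+4].mean(),"right",ys[xs>xs.max()-4].mean())
E
```

```text
0 cross ends [[371.0, 242.0], [417.0, 249.0], [464.0, 256.0]]
0.1 cross ends [[371.0, 240.0], [418.0, 246.0], [465.0, 253.0]]
0.2 cross ends [[372.0, 238.0], [418.0, 244.0], [466.0, 251.0]]
0.3 cross ends [[372.0, 236.0], [419.0, 243.0], [467.0, 250.0]]
0.73 371 463 214 283 left end rows 244.87878787878788 right 257.0
```

The upward force and the cross-piece pixels agree that the bar is down. I release and retreat.

Emit:
jog_arm --motion '[[[0, 0, 0, 0, 0, 0, 0.7], [0, 0, 0, 0, 0, 0, 0.3], [0, 0, 0, 0, 0, 0, -0.1], [0, 0, 0, 0, 0, 0, -0.1], [0, 0, 0, 0, 0, 0, -0.1], [0, 0, -0.01, 0, 0, 0, -0.1], [0, 0, -0.03, 0, 0, 0, -0.1], [0, 0, -0.06, 0, 0, 0, -0.1], [0, 0, -0.1, 0, 0, 0, -0.1], [0, 0, -0.14, 0, 0, 0, -0.1]]]'

```text
clock: 20.97
position: [0.4159, 0.1803, 0.1743]
ee_rot: [0.165, -3.137, 0.001]
force: [0.9, 0.8, -0.4]
width: 0.553
gripper_force: 0.0
```

Emit:
jog_arm --motion '[[[0.03, 0, -0.03, 0, 0, 0, -0.1], [0.03, 0, -0.06, 0, 0, 0, -0.1], [0.03, 0, -0.08, 0, 0, 0, -0.1], [0.03, 0, -0.08, 0, 0, 0, -0.1], [0.03, 0, -0.08, 0, 0, 0, -0.1], [0.03, 0, -0.08, 0, 0, 0, -0.1]]]'

```text
clock: 21.47
position: [0.3862, 0.1774, 0.2524]
ee_rot: [0.165, -3.137, 0.0]
force: [-0.2, -0.2, -0.8]
width: 0.55
gripper_force: 0.0
```

```bash
python3 - <<'E'
from h import *
s=observe();print(s["clock"],s["position"],s["force"],s["width"])
P=camera_params("wrist");im=get_image("wrist");save("w10.png",im);gold("wrist",im,P,.049);save("scene4.png",get_image("scene"))
for d in silhouettes("bar","scene"):
    ys,xs=np.nonzero(d["mask"]);print(d["p"],xs.min(),xs.max(),ys.min(),ys.max(),"left",ys[xs<xs.min()+4].mean(),"right",ys[xs>xs.max()-4].mean())
E
```

```text
21.4667 [0.38623108 0.17744789 0.25240339] [-0.17696863 -0.21996825 -0.7861467 ] 0.5499512751093211
[213, 255, 40, 29, 630] [232. 269.] [39. 28.] 0.0 [0.462 0.106]
[266, 255, 35, 45, 799] [283. 277.] [44. 34.] 90.0 [0.465 0.155]
[321, 255, 36, 45, 776] [338. 277.] [44. 35.] 90.0 [0.46  0.209]
[372, 254, 39, 29, 630] [391. 268.] [28. 38.] 87.5 [0.445 0.258]
[271, 317, 32, 20, 439] [286. 326.] [19. 31.] 90.0 [0.518 0.163]
[322, 317, 32, 20, 398] [338. 326.] [19. 31.] 90.0 [0.513 0.214]
[178, 320, 24, 72, 896] [189. 355.] [22. 71.] 2.9 [0.563 0.067]
[427, 320, 24, 72, 903] [439. 355.] [71. 22.] 87.1 [0.536 0.322]
[186, 405, 418, 19, 5612] [394. 414.] [417.  18.] -0.0 [0.612 0.288]
0.66 371 463 214 283 left 244.62962962962962 right 257.03125
```

The bar stays down, all four kit sections sit in a row under it, and the arm is clear. I hand the job in.

```bash
python3 -c "
from cell import *
print(sign_off())"
```

```text
the job is handed in; nothing more can be done
None
```

I handed the job in at about 21.5 s on the robot's clock: the short section is in the rack's empty place, the matching section is in the case, and the hold-down bar is swung fully down and released; the sign-off returned no verdict.

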